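# Clamp the drum cartridge with the edge thumbwheel

### The job

Set the loose drum cartridge gently down into the open bay in the printer's top, lengthwise in the bay as it fits, and let go. Then lock it: with a light fingertip on the edge thumbwheel beside the bay, roll the wheel's top away from the robot, in as many strokes as it takes, until the steel jaw has pushed the cartridge square and flush against the far wall of the bay and stays gripping it. Move the jaw only by its wheel, do not lean hard on the wheel or over-tighten the jaw, and leave the stapler and the binder clip tin where they are.

Things in the scene. Friction and masses are not known exactly. Their poses are not given: they have to be found in the camera images.
- printer: grey printer, 300 (x) x 320 (y) x 170 mm tall, fixed; origin at the centre of its underside, x away from the robot, y left, z up; flat top panel at z = 170 mm; its open flap hangs on the +x side. In the top, left of the middle, is an open bay, 100 (x) x 130 (y) x 40 mm deep; right of the bay (lower y) a thumbwheel pokes up through a slot in the panel.
- bay_floor (a point): centre of the bay's floor, 40 mm below the top panel; axes as the printer's. Bay walls at x = -50 and +50 mm, y = -65 and +65 mm from it. The cartridge is clamped against the far wall (+50 mm in x). The cartridge is lowered in, not dropped: within 30 mm of the floor it must stay below 0.4 m/s
- jaw: steel plate in the bay's near end, 10 (x) x 90 (y) x 36 mm tall; origin at the bottom middle of its pushing (+x) face, 2 mm above the bay floor; slides along the printer's x, geared to the wheel. The face starts 38 to 28 mm on the near side of bay_floor; clamped, it ends 14 mm on the near side. Fingers must not push it (2 N at most)
- jaw_face (a point): middle of the jaw's pushing face. It may press the cartridge with 25 N at most; a lightly pressed wheel slips under the finger before that. The jaw stays where the wheel leaves it, and grips if it still presses the cartridge (over 0.8 N) when left alone
- wheel_housing: black bezel round the wheel's slot with the wheel it carries, fixed in the printer; origin at the slot's centre, level with the top panel, x along the slot (the rolling direction), z up. Slot 56 (x) x 18 mm, bezel 68 x 27 mm, 1.5 mm high. Never press wheel or bezel with more than 20 N
- wheel_slot (a point): same point as the housing's origin. The ribbed pale plastic wheel, 60 mm in diameter, 12 mm wide, axle along y, has its crown over this point, 6.5 to 8.5 mm above the panel (it runs a little out of true, so the height changes as it turns). It is not sprung: 1 mm too low presses some 25 N. Turning it takes 1 to 3 N along the rim, more once the jaw bears
- thumbwheel (a joint): wheel angle, rad: 0 = jaw fully open, grows as the wheel's top is rolled towards the printer's +x; the jaw moves 16 mm per rad. About 1.5 with the cartridge clamped, stop at 2.1; stays where it is left. Starts at 0 to 0.6
- cartridge: black drum cartridge, loose, about 0.32 kg: block 64 (x) x 110 (y) x 40 mm tall, on top in the middle a grey grip rib 14 (x) x 50 (y) x 28 mm tall (68 mm in all); origin at the centre of its underside. Same either way round. Starts flat on the cart's top, left or right of the printer
- stapler: black desk stapler, 135 x 36 mm, 58 mm tall, lying flat; a bystander, to be left alone
- clip_tin: round stainless binder clip tin, 62 mm across, 26 mm tall, standing on the printer's top; a bystander, to be left alone
Mind the look-alikes: they are no part of the job. What is shaped like the cartridge but blue or green is not meant.

How it is judged (in metres and radians):
On the way:
1. the cartridge lies flat in the bay and has been let go (z of cartridge in the frame of bay_floor between -0.003 and 0.004 m and y of cartridge in the frame of bay_floor between -0.013 and 0.013 m and angle between cartridge's own z axis and vertical below 0.05 rad and contact force between the fingers and cartridge below 0.05 N), for 0.2 s.
At the end, for the whole second after the job is handed in: The cartridge lies flat on the bay's floor, at rest, square to the bay within 0.03 rad and flush against the far wall within 1.5 mm (its origin at least 16.5 mm on the far side of bay_floor), and the jaw still presses it with more than 0.8 N (z of cartridge in the frame of bay_floor between -0.003 and 0.004 m and y of cartridge in the frame of bay_floor between -0.013 and 0.013 m and angle between cartridge's own z axis and vertical below 0.05 rad and x of cartridge in the frame of bay_floor above 0.0165 m and angle between the x axis of cartridge and the x axis of printer, either way round below 0.03 rad and contact force between jaw and cartridge above 0.8 N and linear speed of cartridge below 0.01 m/s); the robot touches nothing.
It fails at once if the wheel or its bezel is pressed with more than 20 N (contact force between any of the fingers, the arm and wheel_housing above 20 N).
It fails at once if the jaw presses the cartridge with more than 25 N (contact force between jaw and cartridge above 25 N).
It fails at once if fingers or arm push the jaw itself (over 2 N) (contact force between any of the fingers, the arm and jaw above 2 N).
It fails at once if the cartridge is dropped into the bay (faster than 0.4 m/s within 30 mm of the bay's floor) (linear speed of cartridge above 0.4 m/s and z of cartridge in the frame of bay_floor below 0.03 m and horizontal distance between cartridge and bay_floor below 0.04 m).
It fails at once if the stapler or the clip tin is moved by more than 20 mm (distance of any of stapler, clip_tin from where it was at the start of the episode above 0.02 m).
It also fails if it takes over 72 s, if anything falls off the work surface, if the arm or the gripper's body presses on something with over 40 N, if the wrist force passes 120 N, or if a joint passes its speed limit or range.

### The arm

A 6-joint arm with a two-finger parallel gripper is mounted at the origin on the work surface. World frame = base frame: x ahead of the robot, y to its left, z up, the work surface at z = 0. Lengths are in mm, angles in rad, forces in N, time in s.
With the tool pointing down it reaches from about 275 to 750 mm from the base axis. Payload 10.2 kg.
Tool frame: the origin (TCP) lies at the very end of the fingers, on their centre line; the grasp point (between the pads) lies 19 mm behind it; z points along the fingers, y is the line along which they close (so a half turn about z gives the same grasp; the last joint's range is limited). The gripper opens to 85 mm and grips with 20 to 120 N. Pads are 22 mm wide; open, the fingers measure 114 mm over their backs; the gripper's body (76 mm by 85 mm) begins 54 mm behind the grasp point. The pads swing forward as they close: fully open they stand 13 mm farther back than shut.
Start: joints at [1.016, 0.313, 1.498, -0, 1.331, -0.223], TCP at [171.029, 496.367, 231.294] pointing down, gripper open.
Joint ranges: [-2.94, 2.94], [-0.97, 2.17], [0.19, 2.56], [-1.23, 4.37], [0.02, 3.11], [-2.88, 2.88]. Speed limits (rad/s): [2.39, 2.39, 3.01, 3.14, 3.14, 3.14].

### API

Orientations are given as a unit quaternion [w, x, y, z].
In Python, from rig import * gives the robot as it stands. The module is installed in compiled form; this text tells all that it offers.
- The arm moves only by the shell command python3 -m crank 'ROWS' [FORCE]. ROWS is JSON, a list that holds one entry, the list of rows, each a list of 7 numbers: the shift along the tool's x, y, z in units of 25 mm (1.0 is 25 mm), then the turn, a rotation vector about the tool's x, y, z in units of 8 degrees (1.0 is 8 degrees), then the finger opening in mm, from 0 to 85.4. A call has exactly 8 rows; each row shifts and turns the commanded pose from where the row before left it, along the tool's axes as they then stand; what a row does not reach is not made up. A row lasts 1/10 s, in which the tool goes at most 50 mm and 8.59 degrees, less where a joint would pass 70% of its speed; a pose out of reach is approached as far as the arm can. A call is refused whole if a number of a shift passes 1 or a number of a turn 1, either way. A call with a gripper value outside its range is refused whole. The fingers move at their own pace and stop on an object; FORCE is the grip in N (left out, the last holds). Time passes only in rows, so rows that do not move let the fingers close, or fill a call up. It gives the time, the measured TCP pose, the force, the opening and the grip force at its end, in the units of the state.
- sense(): the state, without advancing time (a new reading comes with each control period).
- capture(name): name is "side" or "top" or "wrist"; returns the picture (480x640x3 uint8, blue, green, red); there is no depth.
- camera_model(name): a dict with "fx", "fy", "cx", "cy" (pixels), "world_from_camera" (4x4, takes a point from camera to world coordinates); the wrist camera has in their place "T_tool_cam" (4x4, takes a point from camera to tool coordinates, whose origin is the TCP and whose axes are the flange's). Camera axes: x right, y up, looking along -z (the intrinsics and any distortion apply to the point x, -y, -z); pixel columns grow to the right and rows downward; lengths in mm; the calibration is good to about 2 mm. A picture is of the moment at which its call begins: read the wrist's pose just before it. camera_model takes no time and is no camera call.
- finish_job(): hands the job in; it is judged then, once.
The state is a dict: "time_s": time; "joints": joint angles; "dq": joint speeds; "tau": joint torques, N m; "eef_pos": TCP position; "ee_rot": TCP orientation; "force": force on the tool from outside, world axes, zero at the start; "wrist_torque": the same for the moment, N m; "grip_width": opening from 0.0 (shut) to 1.0 (fully open); "grip_force": force on a finger pad.
Only numpy, scipy, OpenCV 4.12 (cv2) and the standard library are available. Lean on these libraries where they do the work, as an engineer would, in place of code of your own. Each camera call takes 0.05 s, during which the arm holds its last target. There are 200 camera calls.

## Working session

There is one attempt and no reset: what is moved stays moved. The work goes in short steps, Python scripts to look and compute and a shell command to move; the robot and the scene stay as the last step left them, time stands still between calls to the robot, and variables do not carry over. Pictures are saved under pics/ and viewed, at most 10 in all, crops included, and the job is handed in when it is done.

```bash
mkdir -p pics; python3 - <<'E'
from rig import *
import cv2,numpy as np
s=sense();print(s)
ims=[]
for n in("top","side"):
    im=capture(n);cv2.imwrite(f"pics/{n}0.png",im);m=camera_model(n);print(n,m)
print(camera_model("wrist"))
E
```

```text
{'time_s': 0.0, 'joints': array([ 1.01559764e+00,  3.13433290e-01,  1.49846869e+00,  9.43238691e-06,
        1.33101024e+00, -2.23421205e-01]), 'dq': array([ 2.79497301e-04, -9.40330038e-04, -4.55782937e-04, -5.83035048e-05,
       -8.30831914e-04, -8.28253223e-04]), 'tau': array([-1.67859071e-04, -4.12267470e+01, -2.59742492e+01, -2.01664484e-04,
        4.17350195e-03,  2.45223976e-05]), 'eef_pos': array([170.87817946, 496.12569759, 230.73173694]), 'ee_rot': array([-2.54657071e-04,  1.65130009e-01,  9.86271588e-01, -6.08670304e-04]), 'force': array([ 0.77134324, -0.24878241,  0.93534318]), 'wrist_torque': array([-0.02002225, -0.00188858, -0.01200606]), 'grip_force': 0.0, 'grip_width': 0.9976850079627667}
top {'fx': 557.744689111707, 'fy': 557.744689111707, 'cx': 313.65423658402125, 'cy': 245.11422131673964, 'world_from_camera': array([[-2.74038004e-02,  9.87837758e-01, -1.53054224e-01,
         2.90869396e+02],
       [-9.99463070e-01, -2.98274030e-02, -1.35608702e-02,
        -7.33259433e+00],
       [-1.79611496e-02,  1.52600425e-01,  9.88124743e-01,
         1.17870613e+03],
   
[... 314 characters left out ...]
6561e-01,  7.29302327e-01, -6.50691946e-01,
        -6.44848607e+02],
       [ 1.61618438e-02,  6.68265858e-01,  7.43746958e-01,
         8.54179079e+02],
       [ 0.00000000e+00,  0.00000000e+00,  0.00000000e+00,
         1.00000000e+00]])}
{'fx': 384.32089253335545, 'fy': 384.32089253335545, 'cx': 317.050777518612, 'cy': 241.60405431472302, 'T_tool_cam': array([[ 8.10026003e-04,  9.47487879e-01,  3.19790655e-01,
         8.21523693e+01],
       [ 9.99999433e-01, -5.46595069e-04, -9.13514316e-04,
         5.31716383e-01],
       [-6.90747747e-04,  3.19791213e-01, -9.47487785e-01,
        -1.42192407e+02],
       [ 0.00000000e+00,  0.00000000e+00,  0.00000000e+00,
         1.00000000e+00]])}
```

View pics/top0.png

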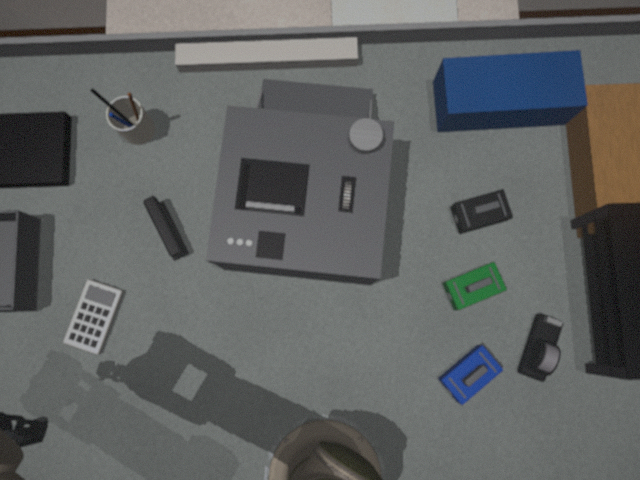

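View pics/side0.png

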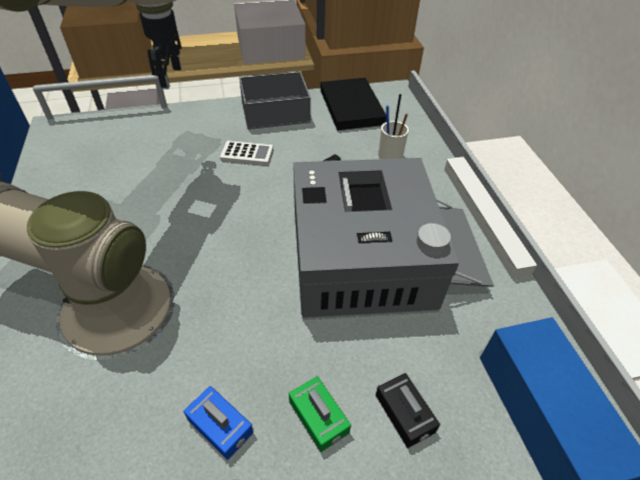

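The top view shows the black cartridge at about (482,211) with its rib at (487,208). The bay is at (272,187), the wheel at (347,194), the tin at (366,134) and the stapler at (166,228). In the side view, the cartridge is at (407,408) and the wheel at (375,238).

```bash
cat > h.py <<'E'
import numpy as np,cv2
from rig import *
from scipy.spatial.transform import Rotation as R
def T(name,s=None):
    m=camera_model(name)
    if 'world_from_camera' in m: return m,np.array(m['world_from_camera'])
    s=s or sense();q=s['ee_rot'];A=np.eye(4);A[:3,:3]=R.from_quat([q[1],q[2],q[3],q[0]]).as_matrix();A[:3,3]=s['eef_pos']
    return m,A@np.array(m['T_tool_cam'])
def ray(name,px,z,s=None):
    m,W=T(name,s);px=np.atleast_2d(px).astype(float)
    d=np.c_[(px[:,0]-m['cx'])/m['fx'],-(px[:,1]-m['cy'])/m['fy'],-np.ones(len(px))]@W[:3,:3].T
    o=W[:3,3];return o+d*((z-o[2])/d[:,2])[:,None]
def proj(name,P,s=None):
    m,W=T(name,s);c=(np.atleast_2d(P)-W[:3,3])@W[:3,:3]
    return np.c_[m['cx']+m['fx']*c[:,0]/-c[:,2],m['cy']-m['fy']*c[:,1]/-c[:,2]]
def rect(name,pts,z,s=None):
    P=ray(name,pts,z,s)[:,:2].astype(np.float32);return cv2.minAreaRect(P)
E
python3 - <<'E'
from h import *
t=cv2.imread('pics/top0.png');s=cv2.imread('pics/side0.png')
def blobs(n,im,box,lo,hi,z,amin=60):
    x0,y0,x1,y1=box;g=cv2.cvtColor(im,cv2.COLOR_BGR2GRAY)[y0:y1,x0:x1]
    c,_=cv2.findContours(cv2.inRange(g,lo,hi),cv2.RETR_LIST,cv2.CHAIN_APPROX_NONE)
    for k in c:
        if cv2.contourArea(k)>amin:
            p=k[:,0]+[x0,y0]; print(n,z,cv2.contourArea(k),cv2.boundingRect(p),[np.round(v,2) for v in rect(n,p,z)])
print('rib');blobs('top',t,(460,195,510,228),60,130,68);blobs('side',s,(385,380,435,435),70,190,68)
print('block');blobs('top',t,(445,185,520,240),0,60,40,500)
print('bay');blobs('top',t,(230,150,315,222),0,36,170,500);blobs('side',s,(330,165,400,215),0,40,170,300)
print('bezel');blobs('top',t,(330,170,362,220),0,50,171,100);blobs('side',s,(350,225,400,250),0,50,171,100)
print('wheel');blobs('top',t,(330,170,362,220),90,255,177,30);blobs('side',s,(350,225,400,250),90,255,177,30)
a=cv2.resize(t[90:290,200:530],None,fx=2.4,fy=2.4,interpolation=2);cv2.imwrite('pics/c1.png',a)
E
```

```text
rib
top 68 100.0 (481, 219, 29, 9) [array([ 496.97, -358.79]), array([56.87, 16.41]), np.float64(88.24)]
top 68 62.5 (460, 203, 11, 25) [array([ 515.78, -300.27]), array([50.98,  7.72]), np.float64(14.29)]
top 68 215.5 (474, 195, 33, 21) [array([ 528.39, -349.65]), array([43.15, 60.57]), np.float64(11.89)]
top 68 63.0 (460, 195, 23, 7) [array([ 550.07, -314.3 ]), array([44.95, 12.5 ]), np.float64(88.17)]
side 68 79.0 (408, 417, 26, 16) [array([ 529.29, -393.98]), array([50.17,  5.95]), np.float64(14.1)]
side 68 143.5 (385, 412, 14, 23) [array([ 481.84, -382.16]), array([36.91, 21.38]), np.float64(72.18)]
side 68 213.5 (400, 385, 22, 28) [array([ 527.96, -346.46]), array([15.06, 50.57]), np.float64(13.94)]
side 68 420.0 (410, 380, 25, 37) [array([ 549.05, -346.57]), array([65.7 , 42.31]), np.float64(68.24)]
side 68 61.0 (385, 380, 23, 13) [array([ 510.4, -318.8]), array([47.24,  5.53]), np.float64(14.47)]
block
top 40 1572.0 (451, 190, 61, 43) [array([ 527.77, -340.15]), array([ 64.04, 116.34]), np.float64(14.58)]
bay
side 170 764.0 (350, 183, 36, 28) [array([557.07,  59.59]), array([82.6 , 70.54]), np.float64(81.65)]
bezel
wheel
top 177 117.0 (343, 184, 8, 23) [array([537.58, -56.6 ]), array([12.88, 41.58]), np.float64(87.86)]
top 177 654.0 (337, 174, 22, 41) [array([540.12, -57.37]), array([33.96, 74.58]), np.float64(81.24)]
top 177 1519.0 (330, 170, 32, 50) [array([538.84, -54.99]), array([57.43, 92.65]), np.float64(88.17)]
side 177 276.0 (356, 230, 38, 15) [array([536.34, -64.13]), array([34.51, 71.05]), np.float64(82.55)]
side 177 1176.0 (350, 225, 50, 25) [array([538.37, -63.68]), array([ 63.74, 102.41]), np.float64(78.59)]
```

View pics/c1.png

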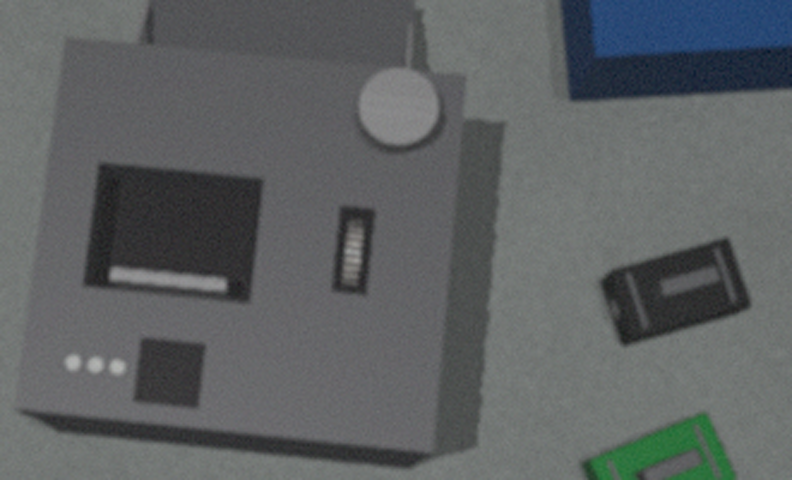

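The crop shows the bay opening's corners at (100,164), (262,180), (249,301) and (85,286). The bezel corners are at (340,207), (374,209), (366,294) and (332,291). The jaw is a pale bar at the near end, and the rib runs from (662,288) to (718,274).

```bash
python3 - <<'E'
from h import *
f=lambda p:np.array(p)/2.4+[200,90]-0.3
bay=ray('top',f([(100,164),(262,180),(249,301),(85,286)]),170);print(bay.round(1),bay.mean(0))
for i in range(4): d=bay[(i+1)%4]-bay[i];print(np.linalg.norm(d),np.degrees(np.arctan2(d[1],d[0])))
bz=ray('top',f([(340,207),(374,209),(366,294),(332,291)]),171);print(bz.round(1),bz.mean(0),np.linalg.norm(bz[0]-bz[3]),np.linalg.norm(bz[0]-bz[1]))
pr=ray('top',f([(65,38),(466,74),(435,453),(17,409)]),170);print(pr.round(1),pr.mean(0))
for i in range(4): d=pr[(i+1)%4]-pr[i];print(np.linalg.norm(d),np.degrees(np.arctan2(d[1],d[0])))
tin=ray('top',f([(399,107)]),196);print('tin',tin)
j=ray('top',f([(110,268),(228,278)]),168);print('jaw top front edge',j)
print('ribtop',ray('top',f([(664,286),(717,272)]),68))
sg=cv2.cvtColor(cv2.imread('pics/side0.png')[165:260,335:460],cv2.COLOR_BGR2GRAY);cv2.imwrite('pics/c2.png',cv2.resize(sg,None,fx=6,fy=6,interpolation=2))
E
```

```text
[[616.8 137.8 170. ]
 [599.7  11.3 170. ]
 [503.7  23.8 170. ]
 [519.5 150.2 170. ]] [559.90963043  80.78099101 170.        ]
127.69397540458017 -97.71486918327167
96.78016589294155 172.57162769443426
127.3557880664264 82.88774518174135
98.1219125365647 -7.230696364647445
[[575.7 -48.7 171. ]
 [573.2 -75.  171. ]
 [506.2 -66.2 171. ]
 [509.3 -40.2 171. ]] [541.10801621 -57.50734946 171.        ] 66.89362286457761 26.39103655328294
[[ 721.7  164.9  170. ]
 [ 680.8 -151.6  170. ]
 [ 382.4 -113.6  170. ]
 [ 425.3  202.7  170. ]] [552.53587077  25.61355533 170.        ]
319.20893560620675 -97.36897902839219
300.7628817564409 172.72942226761828
319.13545055029226 82.28577427082809
298.8400319722783 -7.254744651893779
tin [[646.04254266 -95.4945979  196.        ]]
jaw top front edge [[533.57688944 130.9881911  168.        ]
 [522.76350874  39.65878281 168.        ]]
ribtop [[ 527.20639542 -323.51264512   68.        ]
 [ 537.87171029 -368.88374854   68.        ]]
```

View pics/c2.png

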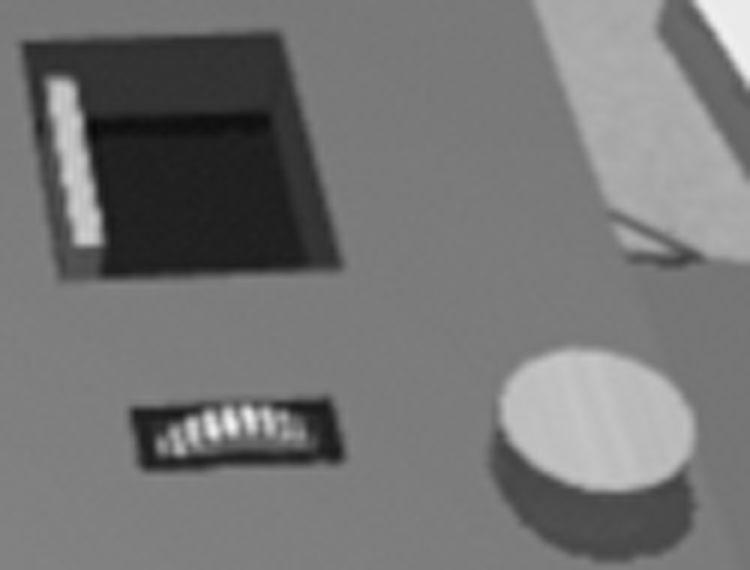

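```bash
cat >> h.py <<'E'
def go(x,y,z,yaw_y=None):
    "units to go in tool axes; yaw_y: wanted world heading (deg) of tool y"
    s=sense();q=s['ee_rot'];M=R.from_quat([q[1],q[2],q[3],q[0]]).as_matrix()
    print('t',round(s['time_s'],2),'pos',s['eef_pos'].round(1),'F',s['force'].round(1),'grip',round(s['grip_width']*85.4,1),round(s['grip_force'],1))
    print('shift units',((M.T@(np.array([x,y,z])-s['eef_pos']))/25).round(2))
    h=np.degrees(np.arctan2(M[1,1],M[0,1]));print('head',h.round(1),'tilt',M[:2,2].round(4))
    if yaw_y is not None: print('turn z units',round(-((yaw_y-h+90)%180-90)/8,2))
E
python3 - <<'E'
from h import *
f=lambda p:np.array(p)/6+[335,165]-.4
b=ray('side',f([(22,42),(281,32),(342,268),(60,280)]),170);print(b.round(1),b.mean(0))
b=ray('side',f([(132,408),(332,400),(343,460),(143,468)]),171.5);print(b.round(1),b.mean(0))
print('jaw',ray('side',f([(72,75),(102,243)]),168))
go(529,-347,231,14)
E
```

```text
[[517.9 150.3 170. ]
 [615.6 137.1 170. ]
 [597.8  10.2 170. ]
 [499.8  23.7 170. ]] [557.77480488  80.32713526 170.        ]
[[507.6 -41.1 171.5]
 [573.9 -50.7 171.5]
 [569.  -77.  171.5]
 [503.9 -67.5 171.5]] [538.58807456 -59.06510918 171.5       ]
jaw [[532.24189395 130.47781824 168.        ]
 [519.60542403  40.73618363 168.        ]]
t 0.1 pos [170.9 496.2 230.8] F [-0.1 -0.5 -0. ] grip 85.2 0.0
shift units [-2.453e+01 -2.722e+01  2.000e-02]
head 71.0 tilt [-0.0006 -0.001 ]
turn z units 7.12
```

```bash
python3 -m crank '[[[-0.9,-1,0,0,0,0,40],[-0.9,-1,0,0,0,0,40],[-0.9,-1,0,0,0,0,40],[-0.9,-1,0,0,0,0,40],[-0.9,-1,0,0,0,0,40],[-0.9,-1,0,0,0,0,40],[-0.9,-1,0,0,0,0,40],[-0.9,-1,0,0,0,0,40]]]' 30
python3 -m crank '[[[-0.9,-1,0,0,0,0,40],[-0.9,-1,0,0,0,0,40],[-0.9,-1,0,0,0,0,40],[-0.9,-1,0,0,0,0,40],[-0.9,-1,0,0,0,0,40],[-0.9,-1,0,0,0,0,40],[-0.9,-1,0,0,0,0,40],[-0.9,-1,0,0,0,0,40]]]'
python3 -m crank '[[[-0.9,-1,0,0,0,0,40],[-0.9,-1,0,0,0,0,40],[-0.9,-1,0,0,0,0,40],[-0.9,-1,0,0,0,0,40],[-0.9,-1,0,0,0,0,40],[-0.9,-1,0,0,0,0,40],[-0.9,-1,0,0,0,0,40],[-0.9,-1,0,0,0,0,40]]]'
python3 -c "
from h import *
go(529,-347,231,14)"
```

```text
time_s: 0.9
eef_pos: [276.2, 247.4, 231.2]
ee_rot: [-0.0, 0.165, 0.986, -0.0]
force: [0.2, 0.5, 0.2]
grip_width: 0.469
grip_force: 0.0
time_s: 1.7
eef_pos: [381.3, -0.5, 231.2]
ee_rot: [-0.0, 0.165, 0.986, 0.0]
force: [0.2, 1.8, -0.5]
grip_width: 0.47
grip_force: 0.0
time_s: 2.5
eef_pos: [486.4, -248.1, 230.9]
ee_rot: [-0.0, 0.165, 0.986, 0.0]
force: [0.1, 0.0, -0.4]
grip_width: 0.47
grip_force: 0.0
t 2.5 pos [ 486.4 -248.1  230.9] F [ 0.1  0.  -0.4] grip 40.2 0.0
shift units [-2.9  -3.19 -0.01]
head 71.0 tilt [-0.0006  0.0005]
turn z units 7.12
```

Shift first, then turn. While turning, descend to about z=131, then take a wrist check.

```bash
python3 -m crank '[[[-0.72,-0.8,0,0,0,0,40],[-0.72,-0.8,0,0,0,0,40],[-0.72,-0.8,0,0,0,0,40],[-0.72,-0.8,0,0,0,0,40],[0,0,0,0,0,0.8,40],[0,0,0.3,0,0,0.9,40],[0,0,0.3,0,0,0.9,40],[0,0,0.4,0,0,0.9,40]]]'
python3 -m crank '[[[0,0,0.4,0,0,0.9,40],[0,0,0.4,0,0,0.9,40],[0,0,0.4,0,0,0.9,40],[0,0,0.4,0,0,0.9,40],[0,0,0.3,0,0,0,40],[0,0,0,0,0,0,40],[0,0,0,0,0,0,40],[0,0,0,0,0,0,40]]]'
python3 - <<'E'
from h import *
go(529,-347,43,14)
s=sense();im=capture('wrist');cv2.imwrite('pics/w1.png',im)
print(proj('wrist',[[529,-347,68]],s))
E
```

```text
time_s: 3.3
eef_pos: [528.1, -345.9, 205.8]
ee_rot: [-0.0, 0.401, 0.916, 0.0]
force: [0.7, -0.3, -0.7]
grip_width: 0.468
grip_force: 0.0
time_s: 4.1
eef_pos: [528.3, -346.0, 159.4]
ee_rot: [0.0, 0.614, 0.789, -0.0]
force: [-0.1, 0.2, -0.1]
grip_width: 0.471
grip_force: 0.0
t 4.1 pos [ 528.3 -346.   159.4] F [-0.1  0.2 -0.1] grip 40.2 0.0
shift units [-0.04  0.01  4.66]
head 14.3 tilt [ 0.0006 -0.0006]
turn z units 0.03
[[316.78315075 248.95673816]]
```

View pics/w1.png

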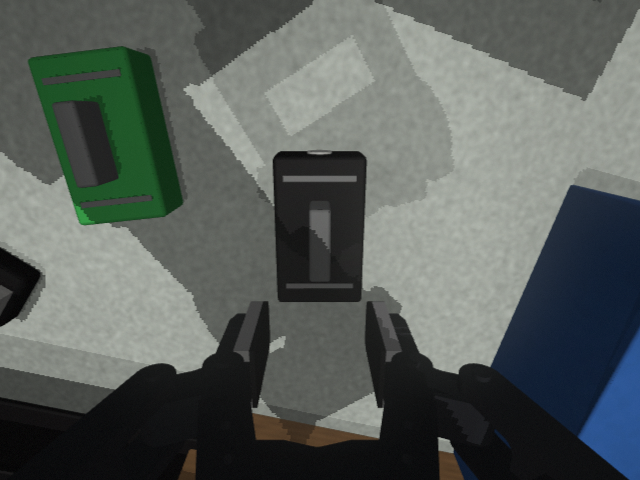

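The wrist view shows the black cartridge square to the fingers. Its rib is centred at about (319,243), against a predicted (317,249), so alignment is within about 3 mm. Descending to grip.

```bash
python3 -m crank '[[[0,0.05,0.8,0,0,0,40],[0,0,0.8,0,0,0,40],[0,0,0.8,0,0,0,40],[0,0,0.8,0,0,0,40],[0,0,0.6,0,0,0,40],[0,0,0.4,0,0,0,40],[0,0,0.3,0,0,0,40],[0,0,0.12,0,0,0,40]]]'
python3 -m crank '[[[0,0,0,0,0,0,40],[0,0,0,0,0,0,10],[0,0,0,0,0,0,5],[0,0,0,0,0,0,5],[0,0,0,0,0,0,5],[0,0,0,0,0,0,5],[0,0,0,0,0,0,5],[0,0,-0.1,0,0,0,5]]]' 40
python3 -c "
from h import *
go(529,-347,230,14)"
```

```text
time_s: 4.95
eef_pos: [529.4, -345.6, 43.0]
ee_rot: [-0.0, 0.614, 0.789, -0.0]
force: [0.1, -0.6, -0.2]
grip_width: 0.472
grip_force: 0.0
time_s: 5.75
eef_pos: [529.0, -345.3, 45.2]
ee_rot: [-0.001, 0.614, 0.789, 0.0]
force: [-0.3, 0.2, -3.0]
grip_width: 0.151
grip_force: 40.9
t 5.75 pos [ 529.  -345.3   45.2] F [-0.3  0.2 -3. ] grip 12.9 40.9
shift units [-0.06 -0.02 -7.39]
head 14.2 tilt [-0.0011  0.0009]
turn z units 0.02
```

```bash
python3 -m crank '[[[0,0,-0.5,0,0,0,5],[0,0,-1,0,0,0,5],[0,0,-1,0,0,0,5],[0,0,-1,0,0,0.5,5],[0,0,-1,0,0,0.7,5],[0,0,-1,0,0,0.7,5],[0,0,-1,0,0,0.7,5],[0,0,-1,0,0,0.1,5]]]'
python3 -m crank '[[[0,0,-0.7,0,0,0,5],[0,0,-0.4,0,0,0,5],[0,0,0,0,0,0,5],[0,0,0,0,0,0,5],[0.5,0,0,0,0,0,5],[0.9,0,0,0,0,0,5],[1,0,0,0,0,0,5],[1,0,0,0,0,0,5]]]'
python3 -c "
from h import *
go(567,79.5,258,-7.5)"
```

```text
time_s: 6.55
eef_pos: [529.0, -345.3, 234.6]
ee_rot: [-0.0, 0.752, 0.659, -0.0]
force: [0.6, -0.6, -3.6]
grip_width: 0.157
grip_force: 40.9
time_s: 7.35
eef_pos: [540.1, -259.4, 259.9]
ee_rot: [-0.001, 0.751, 0.66, -0.0]
force: [-0.1, 0.1, -3.1]
grip_width: 0.154
grip_force: 40.9
t 7.35 pos [ 540.1 -259.4  259.9] F [-0.1  0.1 -3.1] grip 13.2 40.9
shift units [13.58 -0.68  0.09]
head -7.4 tilt [-0.0014  0.0013]
turn z units 0.01
```

```bash
python3 -m crank '[[[1,-0.05,0,0,0,0,5],[1,-0.05,0,0,0,0,5],[1,-0.05,0,0,0,0,5],[1,-0.05,0,0,0,0,5],[1,-0.05,0,0,0,0,5],[1,-0.05,0,0,0,0,5],[1,-0.05,0,0,0,0,5],[1,-0.05,0,0,0,0,5]]]'
python3 -m crank '[[[1,-0.05,0,0,0,0,5],[1,-0.05,0,0,0,0,5],[1,-0.05,0,0,0,0,5],[1,-0.05,0,0,0,0,5],[0.8,-0.04,0,0,0,0,5],[0.5,0,0,0,0,0,5],[0.2,0,0,0,0,0,5],[0,0,0,0,0,0,5]]]'
python3 - <<'E'
from h import *
go(567,79.5,258,-7.5)
t=capture('top');s=capture('side')
a=cv2.resize(t[110:270,190:380],None,fx=2.1,fy=2.1,interpolation=2);b=cv2.resize(s[60:270,280:470],None,fx=2.1,fy=2.1,interpolation=2)
c=np.zeros((445,800,3),np.uint8);c[:a.shape[0],:a.shape[1]]=a;c[:b.shape[0],401:401+b.shape[1]]=b[:,:399];cv2.imwrite('pics/c3.png',c)
E
```

```text
time_s: 8.15
eef_pos: [555.6, -59.7, 260.0]
ee_rot: [-0.001, 0.751, 0.66, -0.0]
force: [0.1, -0.6, -3.0]
grip_width: 0.152
grip_force: 40.9
time_s: 8.95
eef_pos: [567.8, 75.7, 260.5]
ee_rot: [-0.0, 0.751, 0.66, -0.0]
force: [-0.3, -0.9, -3.4]
grip_width: 0.16
grip_force: 40.9
t 8.95 pos [567.8  75.7 260.5] F [-0.3 -0.9 -3.4] grip 13.7 40.9
shift units [ 0.15 -0.05  0.1 ]
head -7.4 tilt [-0.0006 -0.0001]
turn z units 0.02
```

View pics/c3.png

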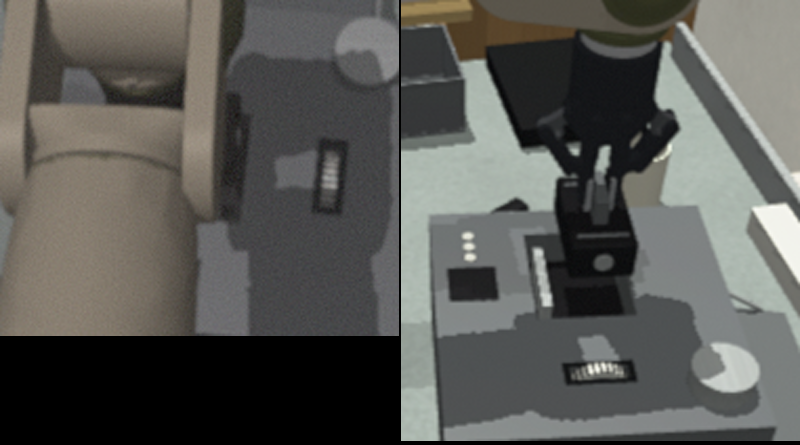

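The side view shows the cartridge held level over the bay, with the bottom edge of its end face at crop pixels (572,275) to (635,272). The arm hides the bay in the top view. I'll check that edge against prediction.

```bash
python3 - <<'E'
from h import *
p=np.array([[361.4,191],[391.4,189.5]])
P=ray('side',p,217);print(P.round(1))
a=np.radians(-7.4);ex=np.array([np.cos(a),np.sin(a)]);ey=np.array([-ex[1],ex[0]])
print('origin implied',P[:,:2].mean(0)+55*ey, 'pred proj',proj('side',[np.r_[np.array([567.8,75.7])-55*ey+k*32*ex,217] for k in(-1,1)]))
print('bay floor check', ex@(np.array([567.8,75.7])-[559,80.5]),ey@(np.array([567.8,75.7])-[559,80.5]))
go(567,79.5,174,-7.5)
E
```

```text
[[532.9  27.7 217. ]
 [594.   20.2 217. ]]
origin implied [570.52918906  78.49137978] pred proj [[359.85753787 192.04041739]
 [391.16850049 190.63299935]]
bay floor check 9.34492509254345 -3.6266203295562844
t 9.05 pos [567.9  74.8 260.6] F [ 0.  -0.9 -2.9] grip 13.1 40.9
shift units [ 0.18 -0.06  3.47]
head -7.4 tilt [-0.0003 -0.0003]
turn z units 0.01
```

```bash
python3 -m crank '[[[0.1,-0.1,0,0,0,0,5],[0,0,0.5,0,0,0,5],[0,0,0.6,0,0,0,5],[0,0,0.4,0,0,0,5],[0,0,0.2,0,0,0,5],[0,0,0.2,0,0,0,5],[0,0,0.1,0,0,0,5],[0,0,0.1,0,0,0,5]]]'
python3 -c "
from h import *
go(566,78,174.5,-7.5)"
```

```text
time_s: 9.85
eef_pos: [566.0, 78.2, 208.4]
ee_rot: [0.0, 0.751, 0.66, 0.0]
force: [-0.3, -1.0, -3.4]
grip_width: 0.153
grip_force: 40.8
t 9.85 pos [566.   78.2 208.4] F [-0.3 -1.  -3.4] grip 13.0 40.8
shift units [-0.01  0.    1.36]
head -7.4 tilt [ 0.0006 -0.0001]
turn z units 0.01
```

Force is unchanged with the bottom about 5 mm below the panel, so the cartridge is entering the bay freely.

```bash
python3 -m crank '[[[0,0,0.2,0,0,0,5],[0,0,0.2,0,0,0,5],[0,0,0.2,0,0,0,5],[0,0,0.2,0,0,0,5],[0,0,0.16,0,0,0,5],[0,0,0.12,0,0,0,5],[0,0,0.08,0,0,0,5],[0,0,0.04,0,0,0,5]]]'
python3 -m crank '[[[0,0,0.05,0,0,0,5],[0,0,0.04,0,0,0,5],[0,0,0.03,0,0,0,5],[0,0,0.02,0,0,0,5],[0,0,0,0,0,0,5],[0,0,0,0,0,0,5],[0,0,0,0,0,0,5],[0,0,0,0,0,0,5]]]'
python3 -c "
from h import *
go(566,78,173.5,-7.5)"
```

```text
time_s: 10.65
eef_pos: [565.8, 78.3, 178.1]
ee_rot: [-0.0, 0.751, 0.66, -0.0]
force: [-0.0, 1.0, -2.4]
grip_width: 0.158
grip_force: 40.9
time_s: 11.45
eef_pos: [565.9, 78.2, 174.9]
ee_rot: [0.0, 0.751, 0.66, 0.0]
force: [-0.4, 0.7, -2.7]
grip_width: 0.157
grip_force: 40.9
t 11.45 pos [565.9  78.2 174.9] F [-0.4  0.7 -2.7] grip 13.4 40.9
shift units [-0.01  0.01  0.05]
head -7.4 tilt [ 0.0001 -0.    ]
turn z units 0.01
```

```bash
python3 -m crank '[[[0,0,0.02,0,0,0,5],[0,0,0.02,0,0,0,5],[0,0,0.02,0,0,0,5],[0,0,0.02,0,0,0,5],[0,0,0,0,0,0,5],[0,0,0,0,0,0,5],[0,0,0,0,0,0,5],[0,0,0,0,0,0,5]]]'
```

```text
time_s: 12.25
eef_pos: [565.9, 78.3, 174.0]
ee_rot: [0.0, 0.751, 0.66, 0.0]
force: [-2.9, 0.2, 6.5]
grip_width: 0.155
grip_force: 42.3
```

```bash
python3 -m crank '[[[0,0,-0.02,0,0,0,14],[0,0,0,0,0,0,30],[0,0,0,0,0,0,30],[0,0,0,0,0,0,30],[0,0,0,0,0,0,30],[0,0,-0.2,0,0,0,30],[0,0,-0.6,0,0,0,30],[0,0,-1,0,0,0,30]]]'
python3 -m crank '[[[0,0,-1,0,0,0,30],[-0.5,0,0,0,0,0,0],[-1,0,0,0,0,0,0],[-1,0,0,0,0,0,0],[-1,0,0,0,0,0,0],[-1,0,0,0,0,0,0],[-0.6,0,0,0,0,0,0],[0,0,0,0,0,0,0]]]'
python3 - <<'E'
from h import *
go(535,-58,186,-7.5)
s=sense();np.save('sw.npy',s,allow_pickle=True);im=capture('wrist');cv2.imwrite('pics/w2.png',im)
t=capture('side')
b=cv2.resize(t[120:260,290:470],None,fx=2.2,fy=2.2,interpolation=2)
im2=cv2.resize(im,(400,300));c=np.zeros((310,800,3),np.uint8);c[:300,:400]=im2;c[:b.shape[0],402:402+b.shape[1]]=b;cv2.imwrite('pics/c4.png',c)
print(proj('wrist',[[540,-58.3,177.5]],s))
E
```

```text
time_s: 13.05
eef_pos: [565.3, 78.3, 218.0]
ee_rot: [-0.001, 0.751, 0.66, -0.001]
force: [0.2, 0.7, 0.6]
grip_width: 0.351
grip_force: 0.0
time_s: 13.85
eef_pos: [549.1, -49.7, 243.0]
ee_rot: [-0.0, 0.752, 0.659, -0.0]
force: [-0.3, 0.9, -0.1]
grip_width: -0.0
grip_force: 0.0
t 13.85 pos [549.1 -49.7 243. ] F [-0.3  0.9 -0.1] grip -0.0 0.0
shift units [-0.4  -0.51  2.28]
head -7.5 tilt [-0.0005  0.    ]
turn z units -0.01
[[303.18999696 277.94736092]]
```

View pics/c4.png

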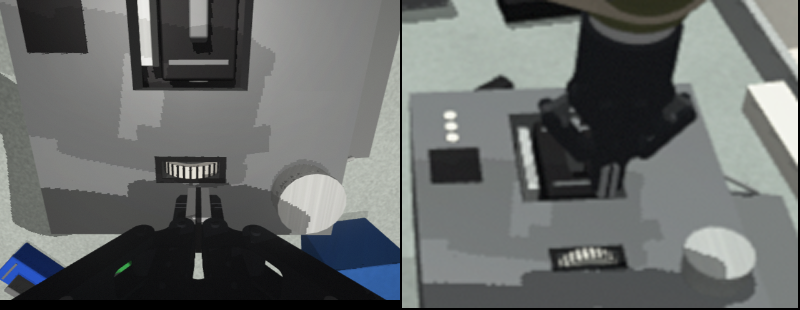

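The wrist view shows the cartridge lying flat and let go in the bay. The bezel is centred at about (304,270) full-scale, and the tin is undisturbed.

```bash
python3 - <<'E'
from h import *
s=np.load('sw.npy',allow_pickle=True).item();im=cv2.imread('pics/w2.png');g=cv2.cvtColor(im,cv2.COLOR_BGR2GRAY)
sub=g[235:305,235:375]
c,_=cv2.findContours(cv2.inRange(sub,0,60),cv2.RETR_EXTERNAL,cv2.CHAIN_APPROX_NONE)
k=max(c,key=cv2.contourArea)[:,0]+[235,235];print(cv2.boundingRect(k),rect('wrist',k,171.5,s))
bay=ray('wrist',np.array([[133,90],[248,90]])*1.6,170,s);print(bay)
print('cart near end top edge',ray('wrist',np.array([[165,78],[236,80]])*1.6,170,s))
go(535,-58,186,-7.5)
E
```

```text
(247, 250, 115, 46) ((541.0126953125, -57.86067581176758), (28.87604522705078, 68.66542053222656), 81.94091033935547)
[[501.79273643  23.45900062 170.        ]
 [601.05273936  10.38708265 170.        ]]
cart near end top edge [[531.14613735  29.67884525 170.        ]
 [591.36679316  20.09049291 170.        ]]
t 13.95 pos [549.4 -47.8 243.1] F [0.1 0.1 0.4] grip -0.2 0.0
shift units [-0.48 -0.52  2.29]
head -7.4 tilt [-0.0002  0.0004]
turn z units 0.01
```

```bash
python3 -m crank '[[[-0.45,-0.65,0.4,0,0,0,0],[0,0,0.5,0,0,0,0],[0,0,0.5,0,0,0,0],[0,0,0.5,0,0,0,0],[0,0,0.3,0,0,0,0],[0,0,0.2,0,0,0,0],[0,0,0.1,0,0,0,0],[0,0,0,0,0,0,0]]]' 40
python3 -c "
from h import *
go(531.6,-56.8,180,-7.5)"
```

```text
time_s: 14.75
eef_pos: [531.9, -57.2, 180.7]
ee_rot: [-0.0, 0.751, 0.66, -0.0]
force: [-0.1, -0.5, 0.2]
grip_width: 0.002
grip_force: 0.0
t 14.75 pos [531.9 -57.2 180.7] F [-0.1 -0.5  0.2] grip 0.2 0.0
shift units [ 0.02 -0.01  0.03]
head -7.4 tilt [-0.0001  0.    ]
turn z units 0.01
```

```bash
cat > ok.py <<'E'
import sys
from h import *
f=[];s=sense();print(s['eef_pos'].round(2),s['force'].round(1));sys.exit(0 if s['force'][2]<2.2 else 1)
E
python3 -m crank '[[[0,0,0.04,0,0,0,0],[0,0,0.02,0,0,0,0],[0,0,0.02,0,0,0,0],[0,0,0,0,0,0,0],[0,0,0,0,0,0,0],[0,0,0,0,0,0,0],[0,0,0,0,0,0,0],[0,0,0,0,0,0,0]]]' >/dev/null; python3 ok.py &&
python3 -m crank '[[[0,0,0.02,0,0,0,0],[0,0,0,0,0,0,0],[0,0,0,0,0,0,0],[0,0,0,0,0,0,0],[0,0,0,0,0,0,0],[0,0,0,0,0,0,0],[0,0,0,0,0,0,0],[0,0,0,0,0,0,0]]]' >/dev/null; python3 ok.py &&
python3 -m crank '[[[0,0,0.02,0,0,0,0],[0,0,0,0,0,0,0],[0,0,0,0,0,0,0],[0,0,0,0,0,0,0],[0,0,0,0,0,0,0],[0,0,0,0,0,0,0],[0,0,0,0,0,0,0],[0,0,0,0,0,0,0]]]' >/dev/null; python3 ok.py &&
python3 -m crank '[[[0,0,0.02,0,0,0,0],[0,0,0,0,0,0,0],[0,0,0,0,0,0,0],[0,0,0,0,0,0,0],[0,0,0,0,0,0,0],[0,0,0,0,0,0,0],[0,0,0,0,0,0,0],[0,0,0,0,0,0,0]]]' >/dev/null; python3 ok.py
```

```text
[531.81 -57.24 178.79] [-0.3 -0.4  0.1]
[531.81 -57.26 178.29] [-0.4 -0.6  0. ]
[531.84 -57.24 177.83] [ 0.1  1.5 -0. ]
[531.87 -57.27 177.36] [-0.4 -0.3  1.5]
```

```bash

python3 -m crank '[[[0,0,0.01,0,0,0,0],[0,0,0,0,0,0,0],[0,0,0,0,0,0,0],[0,0,0,0,0,0,0],[0,0,0,0,0,0,0],[0,0,0,0,0,0,0],[0,0,0,0,0,0,0],[0,0,0,0,0,0,0]]]' >/dev/null; python3 ok.py
```

```text
[531.88 -57.28 177.16] [-0.6 -0.3  3.8]
```

```bash

python3 -m crank '[[[0,0.03,0.002,0,0,0,0],[0,0.03,0,0,0,0,0],[0,0.03,0,0,0,0,0],[0,0.03,0,0,0,0,0],[0,0.03,0,0,0,0,0],[0,0.03,0,0,0,0,0],[0,0.03,0,0,0,0,0],[0,0.03,0,0,0,0,0]]]' >/dev/null; python3 ok.py
```

```text
[537.87 -58.07 177.27] [-1.2 -0.2  5.9]
```

```bash

python3 -m crank '[[[0,0.04,0,0,0,0,0],[0,0.04,0,0,0,0,0],[0,0.04,0,0,0,0,0],[0,0.04,0,0,0,0,0],[0,0.04,0,0,0,0,0],[0,0.04,0,0,0,0,0],[0,0.04,0,0,0,0,0],[0,0.04,0,0,0,0,0]]]' >/dev/null; python3 ok.py
python3 - <<'E'
from h import *
s=sense();im=capture('wrist');cv2.imwrite('pics/w3.png',im);t=capture('side')
b=cv2.resize(t[150:260,320:470],None,fx=2.6,fy=2.6,interpolation=2)
c=np.zeros((310,800,3),np.uint8);c[:300,:400]=im[0:300,150:550];c[:b.shape[0],405:405+b.shape[1]]=b;cv2.imwrite('pics/c5.png',c)
E
```

```text
[545.5  -59.11 177.07] [-2.4  0.2  5.4]
```

View pics/c5.png

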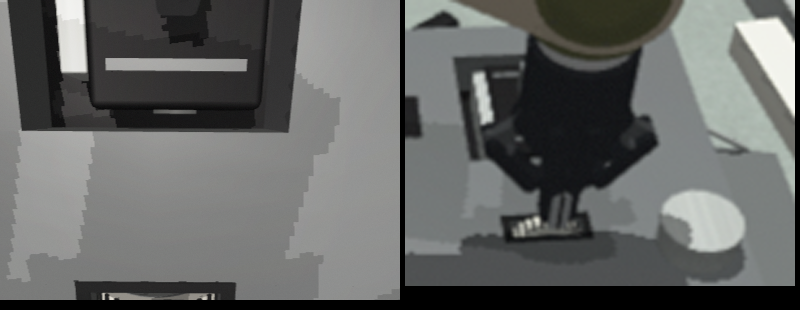

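The wrist view shows the jaw's pale bar with its face at crop column 88. The cartridge sits just beyond it and is square, with its right edge at about column 262. The bay edges are at columns 22 and 289.

```bash
cat > jaw.py <<'E'
from h import *
import sys
a=np.radians(-7.5);ex=np.array([np.cos(a),np.sin(a)])
s=sense();im=capture('wrist') if len(sys.argv)<2 else cv2.imread(sys.argv[1])
g=cv2.cvtColor(im,cv2.COLOR_BGR2GRAY)
l,t=proj('wrist',[[502+7,23.5+30,170]],s)[0];r,b=proj('wrist',[[560,30+8,170]],s)[0]
b,t=sorted((t,b));t,b=int(max(b,0)),int(t)
# jaw: bright run; use rows near its visible end
xs=[]
wall=ray('wrist',proj('wrist',[[600,10.5,170]],s),170,s)
for row in range(15,65,3):
    run=np.where(g[row,170:300]>150)[0]
    if len(run)>5: xs.append((170+run.max()+.5,row))
P=ray('wrist',xs,168,s)[:,:2]
print('t',round(s['time_s'],2),'jaw face x rel bay',np.median((P-[559.3,80.6])@ex).round(2),len(xs))
ed=[]
for row in range(60,95,4):
    d=np.abs(np.diff(cv2.GaussianBlur(g[row:row+1].astype(np.float32),(5,1),0)[0,390:445]));ed.append(390+d.argmax())
print('right-edge cols',ed, ((ray('wrist',[[np.median(ed),76]],170,s)[:,:2]-[559.3,80.6])@ex).round(1))
E
python3 jaw.py pics/w3.png
```

```text
t 20.45 jaw face x rel bay -24.35 17
right-edge cols [np.int64(396), np.int64(396), np.int64(396), np.int64(443), np.int64(443), np.int64(443), np.int64(442), np.int64(442), np.int64(442)] [49.4]
```

```bash

python3 -m crank '[[[0,0.03,0,0,0,0,0],[0,0.03,0,0,0,0,0],[0,0.03,0,0,0,0,0],[0,0.03,0,0,0,0,0],[0,0.03,0,0,0,0,0],[0,0.03,0,0,0,0,0],[0,0,0,0,0,0,0],[0,0,0,0,0,0,0]]]' >/dev/null; python3 ok.py; python3 jaw.py
```

```text
[550.12 -59.61 176.8 ] [-0.3 -1.   3.1]
t 21.25 jaw face x rel bay -22.0 17
right-edge cols [np.int64(432), np.int64(390), np.int64(390), np.int64(431), np.int64(430), np.int64(430), np.int64(430), np.int64(429), np.int64(429)] [49.5]
```

```bash

python3 -m crank '[[[0,0,-0.16,0,0,0,0],[0,-0.2,0,0,0,0,0],[0,-0.3,0,0,0,0,0],[0,-0.3,0,0,0,0,0],[0,0,0.06,0,0,0,0],[0,0,0.06,0,0,0,0],[0,0,0,0,0,0,0],[0,0,0,0,0,0,0]]]' >/dev/null; python3 ok.py &&
python3 -m crank '[[[0,0,0.01,0,0,0,0],[0,0,0.01,0,0,0,0],[0,0,0,0,0,0,0],[0,0,0,0,0,0,0],[0,0,0,0,0,0,0],[0,0,0,0,0,0,0],[0,0,0,0,0,0,0],[0,0,0,0,0,0,0]]]' >/dev/null; python3 ok.py &&
python3 -m crank '[[[0,0,0.01,0,0,0,0],[0,0,0,0,0,0,0],[0,0,0,0,0,0,0],[0,0,0,0,0,0,0],[0,0,0,0,0,0,0],[0,0,0,0,0,0,0],[0,0,0,0,0,0,0],[0,0,0,0,0,0,0]]]' >/dev/null; python3 ok.py
```

```text
[530.43 -57.08 177.88] [-0.2 -0.1  0. ]
[530.34 -57.05 177.52] [ 1.   0.9 -0.5]
[530.32 -57.05 177.24] [-0.3  0.5 -0.4]
```

```bash

python3 -m crank '[[[0,0,0.012,0,0,0,0],[0,0,0,0,0,0,0],[0,0,0,0,0,0,0],[0,0,0,0,0,0,0],[0,0,0,0,0,0,0],[0,0,0,0,0,0,0],[0,0,0,0,0,0,0],[0,0,0,0,0,0,0]]]' >/dev/null; python3 ok.py &&
python3 -m crank '[[[0,0,0.01,0,0,0,0],[0,0,0,0,0,0,0],[0,0,0,0,0,0,0],[0,0,0,0,0,0,0],[0,0,0,0,0,0,0],[0,0,0,0,0,0,0],[0,0,0,0,0,0,0],[0,0,0,0,0,0,0]]]' >/dev/null; python3 ok.py
```

```text
[530.32 -57.06 176.93] [ 0.1  0.4 -0.6]
[530.32 -57.06 176.69] [ 0.2 -0.3  0.5]
```

```bash

python3 -m crank '[[[0,0,0.008,0,0,0,0],[0,0,0,0,0,0,0],[0,0,0,0,0,0,0],[0,0,0,0,0,0,0],[0,0,0,0,0,0,0],[0,0,0,0,0,0,0],[0,0,0,0,0,0,0],[0,0,0,0,0,0,0]]]' >/dev/null; python3 ok.py &&
python3 -m crank '[[[0,0,0.008,0,0,0,0],[0,0,0,0,0,0,0],[0,0,0,0,0,0,0],[0,0,0,0,0,0,0],[0,0,0,0,0,0,0],[0,0,0,0,0,0,0],[0,0,0,0,0,0,0],[0,0,0,0,0,0,0]]]' >/dev/null; python3 ok.py
```

```text
[530.37 -57.07 176.54] [-0.6  1.   2.8]
[530.37 -57.07 176.54] [-0.6  1.   2.8]
```

```bash

python3 -m crank '[[[0,0,0.006,0,0,0,0],[0,0.04,0.001,0,0,0,0],[0,0.04,0.001,0,0,0,0],[0,0.04,0.001,0,0,0,0],[0,0.04,0.001,0,0,0,0],[0,0.04,0.001,0,0,0,0],[0,0.04,0.001,0,0,0,0],[0,0.04,0.001,0,0,0,0]]]' >/dev/null; python3 ok.py; python3 jaw.py
```

```text
[537.44 -58.03 176.76] [-1.6  0.9  7.4]
t 26.9 jaw face x rel bay -18.18 17
right-edge cols [np.int64(438), np.int64(437), np.int64(437), np.int64(436), np.int64(400), np.int64(407), np.int64(432), np.int64(408), np.int64(435)] [38.6]
```

```bash

python3 -m crank '[[[0,0.03,0,0,0,0,0],[0,0.03,0,0,0,0,0],[0,0.03,0,0,0,0,0],[0,0.03,0,0,0,0,0],[0,0.03,0,0,0,0,0],[0,0.03,0,0,0,0,0],[0,0,0,0,0,0,0],[0,0,0,0,0,0,0]]]' >/dev/null; python3 ok.py; python3 jaw.py
```

```text
[541.95 -58.62 176.76] [-2.6  1.1  7.4]
t 27.75 jaw face x rel bay -15.62 17
right-edge cols [np.int64(432), np.int64(431), np.int64(431), np.int64(443), np.int64(443), np.int64(442), np.int64(442), np.int64(442), np.int64(441)] [45.6]
```

```bash

python3 -m crank '[[[0,0.02,0,0,0,0,0],[0,0.02,0,0,0,0,0],[0,0.02,0,0,0,0,0],[0,0.02,0,0,0,0,0],[0,0,0,0,0,0,0],[0,0,0,0,0,0,0],[0,0,0,0,0,0,0],[0,0,0,0,0,0,0]]]' >/dev/null; python3 ok.py; python3 jaw.py
python3 -m crank '[[[0,0.02,0,0,0,0,0],[0,0.02,0,0,0,0,0],[0,0.02,0,0,0,0,0],[0,0,0,0,0,0,0],[0,0,0,0,0,0,0],[0,0,0,0,0,0,0],[0,0,0,0,0,0,0],[0,0,0,0,0,0,0]]]' >/dev/null; python3 ok.py; python3 jaw.py
```

```text
[543.84 -58.9  176.71] [-1.6  0.2  6. ]
t 28.6 jaw face x rel bay -14.59 17
right-edge cols [np.int64(429), np.int64(429), np.int64(429), np.int64(441), np.int64(443), np.int64(443), np.int64(443), np.int64(443), np.int64(443)] [47.9]
[544.93 -59.03 176.7 ] [-5.4  0.1  8. ]
t 29.45 jaw face x rel bay -14.04 17
right-edge cols [np.int64(428), np.int64(427), np.int64(427), np.int64(443), np.int64(443), np.int64(443), np.int64(443), np.int64(443), np.int64(443)] [48.9]
```

Drag has risen to 5.4 N with the jaw at -14 mm, so the jaw is bearing on the cartridge. I'll add one tiny nudge, then lift off and look.

```bash

python3 -m crank '[[[0,0.01,0,0,0,0,0],[0,0.01,0,0,0,0,0],[0,0,0,0,0,0,0],[0,0,0,0,0,0,0],[0,0,0,0,0,0,0],[0,0,0,0,0,0,0],[0,0,0,0,0,0,0],[0,0,0,0,0,0,0]]]' >/dev/null; python3 ok.py; python3 jaw.py
python3 -m crank '[[[0,0,-0.1,0,0,0,0],[0,0,-0.3,0,0,0,0],[0,0,-0.8,0,0,0,0],[0,0,-1,0,0,0,0],[0,0,-0.6,0,0,0,0],[0,0,0,0,0,0,0],[0,0,0,0,0,0,0],[0,0,0,0,0,0,0]]]' >/dev/null; python3 ok.py
python3 - <<'E'
from h import *
s=sense();im=capture('wrist');cv2.imwrite('pics/w4.png',im);go(0,0,0)
c=cv2.resize(im[0:300,150:480],None,fx=1.8,fy=1.8,interpolation=2);cv2.imwrite('pics/c6.png',c)
np.save('s4.npy',s,allow_pickle=True)
E
```

```text
[545.03 -59.04 176.7 ] [-6.6  0.3  9.8]
t 30.3 jaw face x rel bay -14.05 17
right-edge cols [np.int64(428), np.int64(427), np.int64(427), np.int64(443), np.int64(443), np.int64(443), np.int64(443), np.int64(443), np.int64(443)] [49.]
[545.34 -58.95 245.02] [-0.1  0.4 -0.3]
t 31.2 pos [545.4 -59.  245.1] F [ 0.9 -0.2 -0.6] grip -0.1 0.0
shift units [ -0.48 -21.92   9.85]
head -7.4 tilt [-0.0019  0.0006]
```

View pics/c6.png

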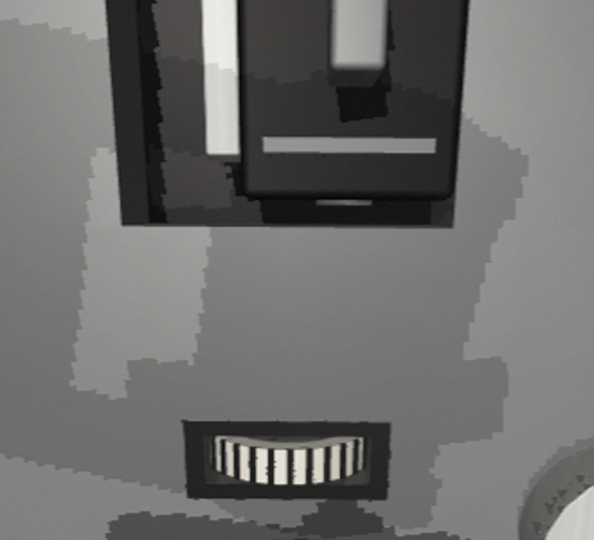

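The picture shows the cartridge square and flush against the far wall (right, about column 460), with the jaw bar tight against its near side and the wheel free. Handing in.

```bash
python3 -c "
from rig import *
print(finish_job())"
```

```text
the job is handed in; nothing more can be done
None
```

The cartridge is in the bay, pushed square and flush against the far wall by the jaw, and the job was handed in at about 31 s of the 72 s allowed; `finish_job()` returned no verdict, and I could not read the jaw's grip force directly.

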